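Bed a plaster keystone between converging guides

ROBOT

A 7-joint arm with a two-finger parallel gripper is mounted at the origin on the work surface. World frame = base frame: x ahead of the robot, y to its left, z up, the work surface at z = 0. Lengths are in m, angles in rad, forces in N, time in s.
With the tool pointing down it reaches from about 0.425 to 0.925 m from the base axis. Payload 6.8 kg.
Tool frame: the origin (TCP) lies on the front face of the gripper's body, between the roots of the fingers; the fingertips stand 73 mm ahead of it and the grasp point (between the pads) lies 54 mm ahead of it (env.nose_length is the distance from the TCP to the fingertips, in m); z points along the fingers, y is the direction in which the jaws open and shut (so a half turn about z gives the same grasp; the last joint's range is limited). The gripper opens to 85 mm and grips with 20 to 120 N. Pads are 22 mm wide; open, the fingers measure 114 mm over their backs; the gripper's body (76 mm by 85 mm) begins 54 mm behind the grasp point. The pads swing forward as they close: fully open they stand 13 mm farther back than shut.
Start: joints at [-1.373, 0.477, 0.022, 1.555, -0.011, 1.109, -0.083], TCP at [0.203, 0.644, 0.304] pointing down, gripper open.
Joint ranges: [-2.96, 2.96], [-0.34, 2.1], [-1.41, 1.46], [0.24, 2.44], [-1.37, 4.51], [0.17, 1.92], [-2.96, 2.96]. Speed limits (rad/s): [2.39, 2.39, 3.14, 3.14, 3.14, 3.14, 3.14].

INTERFACE

Orientations are given as a unit quaternion [w, x, y, z].
In Python, from cell import env, kin, camera, calibration, job gives the robot as it stands. The module is installed in compiled form; this text tells all that it offers. Calls block until the motion is done:
- env.reach(position, orientation): joint-space move of the TCP to a pose.
- env.movel(position, velocity=0.15, rot=None, stop_force=None): straight line of the TCP; rot=None keeps the orientation; velocity is the mean speed in m/s. With stop_force (N) it stops when the force on the tool has changed by that much, and returns True; else False.
- env.goto_joints(angles): joint-space move.
- env.grip(opening, f_grip=None): finger opening in m; f_grip is the grip in N (None keeps the last); returns when the fingers have stopped.
- env.dwell(seconds).
- kin.inverse_kinematics(position, orientation): joint angles nearest the present ones, or None.
- env.get_state(): the state.
- camera(name): name is "scene" or "top" or "wrist"; returns (picture, depth): 400x640x3 uint8, blue, green, red; 400x640 float32, m along the optical axis (not along the pixel's ray), 0 where there is no reading.
- calibration(name): a dict with "fx", "fy", "cx", "cy" (pixels), "rvec" (rotation vector, rad) and "tvec" (3), from world to camera coordinates, as OpenCV has them. Camera axes: x right, y down, z forward; pixel columns grow to the right and rows downward; lengths in m; the calibration is good to about 2 mm. A picture is of the moment at which its call begins: read the wrist's pose just before it. calibration takes no time and is no camera call; for the wrist camera it gives the pose at the moment of the call.
A pose or a line that the arm cannot do raises env.PlanningError and nothing moves.
- job.job_done(): hands the job in, once; it reports no verdict.
The state is a dict: "time": time; "qpos": joint angles; "joint_velocities": joint speeds; "joint_torque": joint torques, N m; "tcp_pos": TCP position; "orientation": TCP orientation; "force": force on the tool from outside, world axes, zero at the start; "torque": the same for the moment, N m; "opening": finger opening in m.
Only numpy, scipy, OpenCV 4.12 (cv2) and the standard library are available. Lean on these libraries where they do the work, as an engineer would, in place of code of your own. Each camera call takes 0.05 s, during which the arm holds its last target. There are 200 camera calls.

TASK

Pick up the plaster keystone, set it down on the plywood board in the wide mouth of the two wooden guides with its narrow end leading, and push it in along the board until it has centred itself with both sides snug against the guides. Bed it with a steady push of about 10 N square on the middle of its back, kept up for a second with both guides bearing alike (no sideways load on the pusher), but never jam it: fresh plaster chips if it is forced against either guide. Leave it lying flat and home there, and do not disturb the bowl, jar or brush.

Things in the scene. Friction and masses are not known exactly. Their poses are not given: they have to be found in the camera images.
- cast: off-white plaster keystone, loose, about 0.18 kg, flat on the bench to the left or right; small rosette on top. From above a symmetric trapezium 56 mm long, 82 mm wide at the back, 35 mm at the nose, each side tapering 22.5 degrees; 45 mm high. Nose and back are flat, parallel, 56 mm apart: grip there. Origin: centre of its underside, midway nose to back; x points out of the nose, y to its left side
- cast_center (a point): centre of the keystone: half-way between nose and back (28 mm to each), on the centre line, half-way up (22.5 mm above its underside); axes as cast
- cast_left (a point): middle of the keystone's left (+y) sloping side, 29.25 mm from its centre line, half-way up; axes as cast
- cast_right (a point): middle of the keystone's right (-y) sloping side, 29.25 mm from its centre line, half-way up; axes as cast. A pusher grips the back by friction (about 0.6): a sideways force felt on it while pushing means that one side carries the load; easing the pusher sideways by tenths of a mm the way it is being forced lets both sides bear. Nothing here is sprung: tenths of a mm change the force by newtons
- board: plywood board, 220 x 220 x 12 mm, fixed on the bench; origin at the centre of its underside (its top is 12 mm above), x points from the guides' wide mouth (the robot's side) to their narrow end, which is the way to push; z up. The narrow end is open, without a stop
- guide_left: left (+y of the board) wooden rail, fixed on the board: 140 mm long, 25 mm thick, 30 mm high. Origin on its straight inner face, half-way along, at its foot (the board's top); x runs along that face to the narrow end, y points out of the channel (wood at y 0 to 25 mm). The face is turned 22.5 degrees to the board's x, the keystone's own taper
- guide_right: right rail, mirror of the left: origin on its inner face, half-way along, at its foot; x along the face to the narrow end, y points into the channel (wood at y -25 mm to 0). Each rail is set anew by a few mm, so the middle line and how far in the keystone comes home (its centre 8 to 32 mm beyond the board's centre) differ every time; home is felt when both sides bear
- bowl: white plastic mixing bowl, 100 mm across, 55 mm high, loose, bystander; origin under its centre
- jar: amber glass jar with dark lid, 60 mm across, 85 mm high, loose, bystander; origin under its centre
- brush: hand brush lying on the bench, bystander

How it is judged:
By the outcome, as a careful person would: the job done as asked, in the order asked, and still so for the second after the job is handed in, with the robot touching nothing.
It also fails if it takes over 64 s, if anything falls off the work surface, if the arm or the gripper's body presses on something with over 40 N, if the wrist force passes 120 N, or if a joint passes its speed limit or range.

## Working session

There is one attempt and no reset: what is moved stays moved. The work goes in short steps, each a Python script; the robot and the scene stay as the last script left them, time stands still between calls to the robot, and variables do not carry over. Pictures are saved under pics/ and viewed, about 8 in all and at most 12, crops included, and the job is handed in when it is done.

```bash
mkdir -p pics; ls; cat > h.py <<'E'
import numpy as np, cv2
from cell import env, kin, camera, calibration, job
def snap(n):
    c=calibration(n); im,d=camera(n); return im,d,c
def world(c,d):
    """world xyz for every pixel"""
    v,u=np.mgrid[:d.shape[0],:d.shape[1]]
    P=np.stack([(u-c['cx'])/c['fx']*d,(v-c['cy'])/c['fy']*d,d],-1)
    R=cv2.Rodrigues(np.array(c['rvec'],float))[0]
    return (P-np.array(c['tvec']).ravel())@R
def st(): 
    s=env.get_state(); return s
E
python3 - <<'E'
from h import *
for n in('scene','top'):
    im,d,c=snap(n); cv2.imwrite(f'pics/{n}0.png',im); np.savez(f'{n}0.npz',im=im,d=d,W=world(c,d)); print(n,c)
print(st())
E
```

```text
pics
scene {'fx': 376.3943633997682, 'fy': 376.3943633997682, 'cx': 315.61851051254183, 'cy': 188.96170690956214, 'rvec': array([ 1.19734992,  2.0843352 , -1.12615519]), 'tvec': array([ 0.25809337, -0.20915017,  1.32870931])}
top {'fx': 399.20427174999173, 'fy': 399.20427174999173, 'cx': 324.42610826368565, 'cy': 205.11026810691814, 'rvec': array([ 2.11466748, -2.16545936,  0.12425316]), 'tvec': array([0.00542375, 0.54749022, 0.75466577])}
{'time': 0.1, 'qpos': array([-1.37312122,  0.47773388,  0.02236558,  1.556342  , -0.01148204,
        1.10927698, -0.08310908]), 'joint_velocities': array([-2.65974816e-05, -1.70745581e-03, -2.81238126e-04, -1.80624654e-03,
        5.46826325e-04, -2.25472049e-04, -3.90186442e-05]), 'joint_torque': array([ 3.54030504e-03, -5.97758174e+01,  1.61331598e+00, -2.81958032e+01,
        1.28253963e-02,  5.02180381e-03, -2.63543129e-06]), 'tcp_pos': array([0.2030935 , 0.6432985 , 0.30301673]), 'orientation': array([-5.19217095e-05,  1.52293230e-01,  9.88335017e-01, -8.14202514e-04]), 'force': array([ 0.35068637, -0.19223838,  0.2967932 ]), 'torque': array([ 0.01259928,  0.01117013, -0.06466467]), 'opening': 0.08541759174569397}
```

View pics/top0.png

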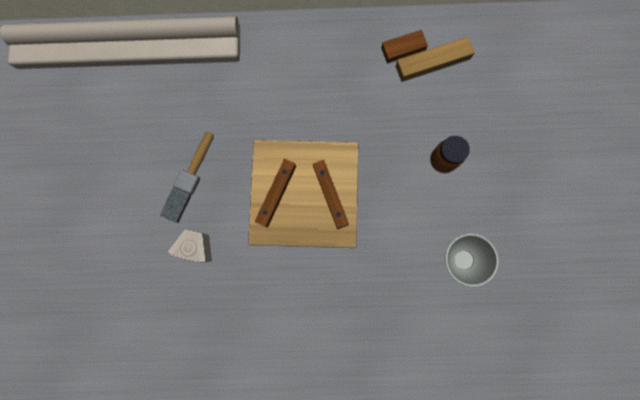

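View pics/scene0.png

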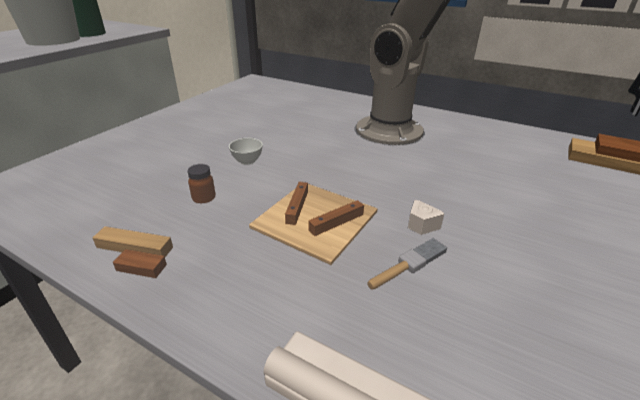

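The top view shows the board centred near (303,194) with its wide mouth towards the robot (image bottom), the keystone at (189,247), the brush just above it at (172,205), and the bowl and jar on the right. Next I'll get metric poses.

```bash
python3 - <<'E'
from h import *
f=np.load('top0.npz'); W=f['W']; im=f['im']
def poly(mask,name):
    m=mask.astype(np.uint8); cs,_=cv2.findContours(m,0,1); c=max(cs,key=cv2.contourArea)
    print(name,m.sum(), 'z',np.median(W[...,2][mask]), 'minAreaRect', cv2.minAreaRect(np.float32(W[mask][:,:2])))
    return c
z=W[...,2]
def box(u0,u1,v0,v1):
    b=np.zeros(z.shape,bool); b[v0:v1,u0:u1]=1; return b
print('bench z',np.median(z[300:380,100:300]))
k=box(155,220,222,275)&(z>0.035); c=poly(k,'key')
_,tri=cv2.minEnclosingTriangle(c); 
ap=cv2.approxPolyDP(c,3,True)[:,0]; print('corners',ap, W[ap[:,1],ap[:,0]])
poly(box(240,370,130,255)&(z>0.006)&(z<0.02),'board')
g=box(240,370,130,255)&(z>0.032)
poly(g&box(0,303,0,400),'gl'); poly(g&box(303,640,0,400),'gr')
poly(box(150,222,120,225)&(z>0.008),'brush'); poly(box(420,510,225,300)&(z>0.02),'bowl');poly(box(420,480,125,180)&(z>0.07),'jar')
a=cv2.resize(im[222:272,150:230],None,fx=6,fy=6,interpolation=cv2.INTER_CUBIC)
b=cv2.resize(im[135:250,240:365],(480,442),interpolation=cv2.INTER_CUBIC)
cv=np.zeros((442+300,480,3),np.uint8)
cv2.imwrite('pics/crop1.png',a)
E
```

```text
bench z -0.00035844541973967367
key 878 z 0.04498401251542031 minAreaRect ((0.4469361901283264, 0.1393614113330841), (0.320681095123291, 0.056570131331682205), 77.11274719238281)
corners [[168 251]
 [177 257]
 [206 261]
 [201 233]
 [184 230]] [[0.46373073 0.2997071  0.04517201]
 [0.45173032 0.2822166  0.04372617]
 [0.44277424 0.22746891 0.03630003]
 [0.49787465 0.23779888 0.03835076]
 [0.50409147 0.26944893 0.04475398]]
board 9224 z 0.011502127971570505 minAreaRect ((0.5784640908241272, 0.03573261946439743), (0.22040331363677979, 0.22051957249641418), 87.0846939086914)
gl 954 z 0.041526827697736315 minAreaRect ((0.5417282581329346, 0.024438701570034027), (0.17906618118286133, 0.13946954905986786), 62.761573791503906)
gr 918 z 0.04155781260968473 minAreaRect ((0.5409799218177795, -0.025445587933063507), (0.1998191475868225, 0.043559879064559937), 11.066885948181152)
brush 1481 z 0.017558441130271465 minAreaRect ((0.512723445892334, 0.17616982758045197), (0.37971407175064087, 0.19177627563476562), 42.85101318359375)
bowl 1314 z 0.04118806995466612 minAreaRect ((0.4162936210632324, -0.182174950838089), (0.09809841215610504, 0.3056524693965912), 9.752093315124512)
jar 674 z 0.08421768692702178 minAreaRect ((0.5562044382095337, -0.1454758197069168), (0.051762886345386505, 0.33679401874542236), 37.27368927001953)
```

View pics/crop1.png

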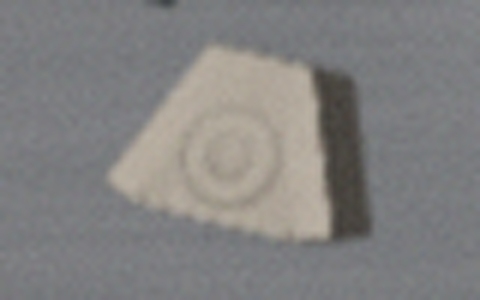

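Crop: the top-face nose edge runs (210,48)–(312,67) and the back edge (108,180)–(330,240). So the nose points up and slightly right in the image. I'll redo the numbers with zero-depth pixels masked, then look from near with the wrist camera.

```bash
cat >> h.py <<'E'
from scipy.spatial.transform import Rotation as Ro
from scipy.optimize import least_squares
def quat(yaw, flip=False):
    """tool down, tool y along world direction yaw (+pi if flip)"""
    a=yaw+(np.pi if flip else 0); y=np.array([np.cos(a),np.sin(a),0]); z=np.array([0,0,-1.])
    q=Ro.from_matrix(np.c_[np.cross(y,z),y,z]).as_quat(); return q[[3,0,1,2]]
def pix(c,P):
    return cv2.projectPoints(np.float64(P).reshape(-1,3),np.float64(c['rvec']),np.float64(c['tvec']),np.array([[c['fx'],0,c['cx']],[0,c['fy'],c['cy']],[0,0,1.]]),None)[0][:,0]
def ray(c,uv,z):
    """pixels -> world points on the plane height z"""
    R=cv2.Rodrigues(np.float64(c['rvec']))[0]; o=-R.T@np.ravel(c['tvec'])
    uv=np.float64(uv).reshape(-1,2); d=np.c_[(uv[:,0]-c['cx'])/c['fx'],(uv[:,1]-c['cy'])/c['fy'],np.ones(len(uv))]@R
    return o+d*((z-o[2])/d[:,2])[:,None]
E
python3 - <<'E'
from h import *
f=np.load('top0.npz'); W=f['W']; ok=f['d']>0; z=W[...,2]
c=calibration('top')
uv=np.array([[210,48],[312,67],[330,240],[108,180]])/6+[150,222]-.42
P=ray(c,uv,.045); print(P)
n=(P[0]+P[1])/2;b=(P[2]+P[3])/2; print('centre',(n+b)/2,'yaw',np.degrees(np.arctan2(*(n-b)[[1,0]])),np.linalg.norm(n-b))
def box(u0,u1,v0,v1):
    b=np.zeros(z.shape,bool); b[v0:v1,u0:u1]=1; return b&ok
for nme,m in dict(board=box(240,370,130,255)&(z>0.006)&(z<.02),gl=box(240,303,130,255)&(z>.037)&(z<.05),gr=box(303,370,130,255)&(z>.037)&(z<.05),brush=box(150,222,120,225)&(z>.008),bowl=box(420,510,225,300)&(z>.04),jar=box(420,480,125,180)&(z>.075)).items():
    print(nme,cv2.minAreaRect(np.float32(W[m][:,:2])),z[m].max())
for flip in(0,1):
    q=kin.inverse_kinematics([.47,.245,.3],quat(np.radians(-15),flip)); print(flip,q)
    q=kin.inverse_kinematics([.5,.03,.2],quat(np.radians(-2),flip)); print(flip,q)
    q=kin.inverse_kinematics([.5,.03,.2],quat(np.radians(88),flip)); print(flip,q)
E
```

```text
[[0.50487038 0.26822873 0.045     ]
 [0.49784323 0.2344492  0.045     ]
 [0.44167491 0.22744943 0.045     ]
 [0.46262848 0.30057022 0.045     ]]
centre [0.47675425 0.2576744  0.045     ] yaw -14.44056357949537 0.05081037005071856
board ((0.5784640908241272, 0.03573261946439743), (0.22040331363677979, 0.22051957249641418), 87.0846939086914) 0.01998775792377741
gl ((0.575751781463623, 0.09105285257101059), (0.02566097304224968, 0.13964520394802094), 64.52811431884766) 0.04536298621895795
gr ((0.569973886013031, -0.019490867853164673), (0.13948047161102295, 0.025017092004418373), 19.618532180786133) 0.046429553082899706
brush ((0.6207461953163147, 0.2724316716194153), (0.04246094822883606, 0.20031721889972687), 65.70671844482422) 0.023374947291728048
bowl ((0.4336652457714081, -0.28372815251350403), (0.09781929850578308, 0.09714056551456451), 45.61021041870117) 0.05765468633929035
jar ((0.6418203115463257, -0.25816571712493896), (0.05184902250766754, 0.05271584168076515), 77.98168182373047) 0.088246168110236
0 [-1.0214268   0.25853461  0.50715823  1.93231696 -0.14935274  0.98725893
 -0.70756999]
0 [-0.67144845  0.37513819  0.59896956  2.09309572 -0.30531592  0.75765231
  0.08458892]
0 [-0.51100184  0.34481241  0.39535995  2.08368755 -0.19276499  0.74715976
  1.54137352]
1 [-0.54387151  0.24597067 -0.06411937  1.90212087  0.01861394  0.99406568
  2.26357649]
1 [ 0.72425247  0.61914094 -1.18183539  2.00763825  0.69442869  0.99564857
  2.30103445]
1 [-0.93268268  0.49683712  0.9707691   2.10618829 -0.56629722  0.82306231
 -1.22090315]
```

```bash
python3 - <<'E'
from h import *
env.reach([.477,.257,.26],quat(np.radians(-14.4)))
env.dwell(.3)
im,d,c=snap('wrist'); np.savez('w1.npz',im=im,d=d,W=world(c,d),**{k:c[k] for k in c}); cv2.imwrite('pics/w1.png',im)
s=st(); print(s['time'],s['tcp_pos'],s['force'],c)
E
```

```text
2.1833 [0.47690078 0.25731981 0.25997135] [0.13020507 0.67919883 0.53111992] {'fx': 285.6231118464969, 'fy': 285.6231118464969, 'cx': 319.51154611059354, 'cy': 201.96982798634946, 'rvec': array([-2.79216261,  0.35174899,  0.05798182]), 'tvec': array([-0.3985049 ,  0.32021402,  0.45720607])}
```

View pics/w1.png

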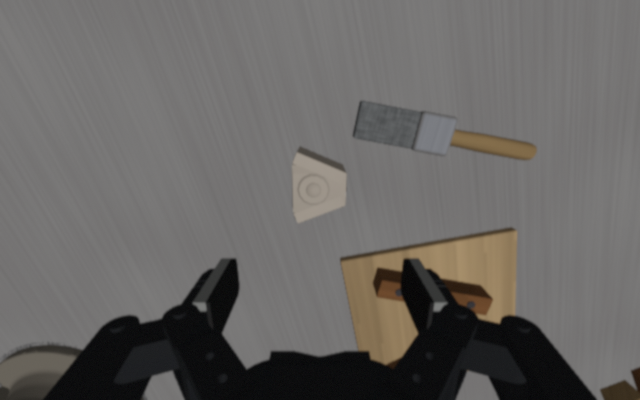

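Wrist view: the cast's top face spans about (293–347, 150–222), nose to the right. The brush bristles at (385,122) are clear of it. I'll fit the trapezium to the top face in the wrist depth.

```bash
cat >> h.py <<'E'
TR=np.array([[28,17.5],[28,-17.5],[-28,-41],[-28,41]],np.float64)/1000
def fit(W,d,zlo,zhi,c0,yaw0,rad=.06):
    """fit trapezium to depth points at top height near c0"""
    m=(d>0)&(W[...,2]>zlo)&(W[...,2]<zhi)&(np.hypot(W[...,0]-c0[0],W[...,1]-c0[1])<rad)
    n,l,s_,_=cv2.connectedComponentsWithStats(m.astype(np.uint8)); m=l==1+np.argmax(s_[1:,4])
    cs,_=cv2.findContours(m.astype(np.uint8),0,1); k=max(cs,key=cv2.contourArea)[:,0]
    P=W[k[:,1],k[:,0],:2]
    def r(p):
        a,b=np.cos(p[2]),np.sin(p[2]); q=(P-p[:2])@np.array([[a,-b],[b,a]])
        t=TR*(1+p[3]); return [cv2.pointPolygonTest(np.float32(t*1e3),(float(x*1e3),float(y*1e3)),True) for x,y in q]
    s=least_squares(r,[*c0,yaw0,0],loss='soft_l1',diff_step=1e-3,x_scale=[.01,.01,.1,.05])
    return s.x,np.std(s.fun),m.sum()
E
python3 - <<'E'
from h import *
for f in('w1','top0'):
    f=np.load(f+'.npz'); print(fit(f['W'],f['d'],.038,.055,[.477,.257],np.radians(-14.4)))
f=np.load('top0.npz'); W=f['W']; z=W[...,2]
f=np.load('w1.npz'); W=f['W']; z=W[...,2]; print(np.median(z[(f['d']>0)][:20000:1]), np.median(z[170:200,300:340]))
uv=[[293,150.5],[299,222],[346,206],[346,171]]
E
```

```text
(array([ 0.47685473,  0.25821425, -0.26036946,  0.        ]), np.float64(0.7156768384419858), np.int64(2876))
(array([ 0.47457278,  0.25816308, -0.26257995,  0.        ]), np.float64(0.8035198669633927), np.int64(851))
-0.0008960485177323306 0.04525136012396022
```

```bash
python3 - <<'E'
from h import *
yaw=-.261; c=[.4764,.2582]
env.grip(.074,30)
env.reach([*c,.16],quat(yaw))
print('hit',env.movel([*c,.077],.08,stop_force=6), st()['tcp_pos'])
env.grip(.04,30); s=st(); print(s['opening'],s['force'],s['tcp_pos'],s['time'])
env.movel([*c,.20],.12); env.dwell(.2); s=st(); print(s['opening'],s['force'],s['time'])
im,d,cc=snap('wrist'); cv2.imwrite('pics/w2.png',im)
# guide geometry from the top view
f=np.load('top0.npz'); W=f['W']; ok=f['d']>0; z=W[...,2]
by=np.radians(-2.93); B=np.array([.5785,.0357]); R=np.array([[np.cos(by),-np.sin(by)],[np.sin(by),np.cos(by)]])
gl=(np.array([.57575,.09105])-B)@R; gr=(np.array([.56997,-.01949])-B)@R
t=np.radians(22.5)
L=gl-12.5e-3*np.array([np.sin(t),np.cos(t)]); Rr=gr+12.5e-3*np.array([-np.sin(t),np.cos(t)])
print('inner face mids (board)',L,Rr)
# half-gap at x: left y=L1-(x-L0)tan ; right y=R1+(x-R0)tan
T=np.tan(t); w=.02925  
a=L[1]+L[0]*T; b=Rr[1]-Rr[0]*T
x=((a-b)/2-w)/T; ymid=(a+b)/2; print('home x,y board',x,ymid,'world',B+R@[x,ymid])
E
```

```text
hit False [0.47674354 0.25836408 0.07744496]
0.05555713977388015 [-0.49870627  0.07126752  5.13125989] [0.47670543 0.2584067  0.07760627] 4.4333
0.05561939889777501 [ 0.14568824 -0.55933791 -2.19552958] 5.8083
inner face mids (board) [-0.01035921  0.04358858] [-0.01048131 -0.04400538]
home x,y board 0.02469925207952355 -0.00018311099233047842 world [0.6031576 0.0342546]
```

View pics/w2.png

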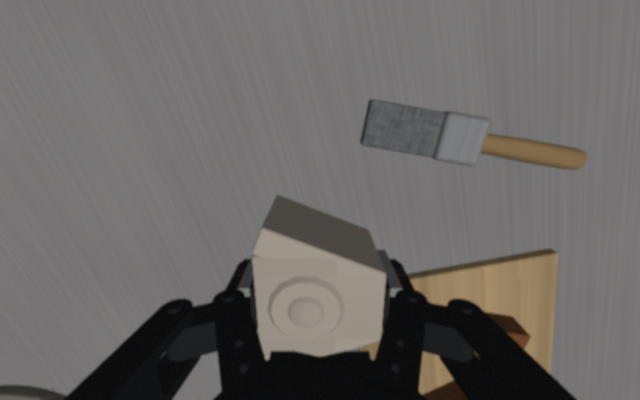

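Grasped squarely: opening is 55.6 mm, weight is felt, and the picture shows the cast level between the pads. Now setting it down in the mouth.

```bash
cat >> h.py <<'E'
by=np.radians(-2.93); B=np.array([.5785,.0357]); RB=np.array([[np.cos(by),-np.sin(by)],[np.sin(by),np.cos(by)]])
def bw(x,y): return B+RB@np.array([x,y])
E
python3 - <<'E'
from h import *
p=bw(-.045,-.0002)
env.reach([*p,.18],quat(by)); env.movel([*p,.094],.12)
env.dwell(.15); print(st()['force'],st()['tcp_pos'])
print(env.movel([*p,.0875],.015,stop_force=2.5)); s=st(); print(s['tcp_pos'],s['force'],s['time'])
env.grip(.080); s=st(); print(s['tcp_pos'],s['force'],s['opening'])
env.movel([*p,.20],.15); 
q=bw(-.045-.05,-.0002); env.movel([*q,.24],.15); env.dwell(.2)
im,d,c=snap('wrist'); np.savez('w3.npz',im=im,d=d,W=world(c,d)); cv2.imwrite('pics/w3.png',im)
W=world(c,d); r=fit(W,d,.05,.066,p,by); print(r, 'board frame',(r[0][:2]-B)@RB,np.degrees(r[0][2]-by),st()['time'])
m=(d>0)&(np.abs(W[...,2]-.042)<.004)&(W[...,0]>.48)&(W[...,0]<.7)&(np.abs(W[...,1]-.036)<.12)
n,l,ss,_=cv2.connectedComponentsWithStats(m.astype(np.uint8))
for i in range(1,n):
    if ss[i,4]>300: print(cv2.minAreaRect(np.float32(W[l==i][:,:2])))
E
```

```text
[-0.27055018  0.53118462 -1.81289089] [0.53408665 0.03792478 0.09479643]
True
[0.53378233 0.03785407 0.08955193] [-0.27819545 -0.56126633  5.46274293] 8.1583
[0.53298821 0.03788044 0.08877825] [ 0.9022748   0.7753267  -0.39475909] 0.07999103357315278
(array([ 0.5338645 ,  0.03764232, -0.04950425,  0.        ]), np.float64(0.7059271557122883), np.int64(3555)) board frame [-0.04467644 -0.0003418 ] 0.09361548221193439 10.2417
((0.5777992010116577, 0.09000540524721146), (0.025004003196954727, 0.14026986062526703), 64.52281188964844)
((0.5716974139213562, -0.020124487578868866), (0.13968870043754578, 0.026345442980527878), 19.285053253173828)
```

View pics/w3.png

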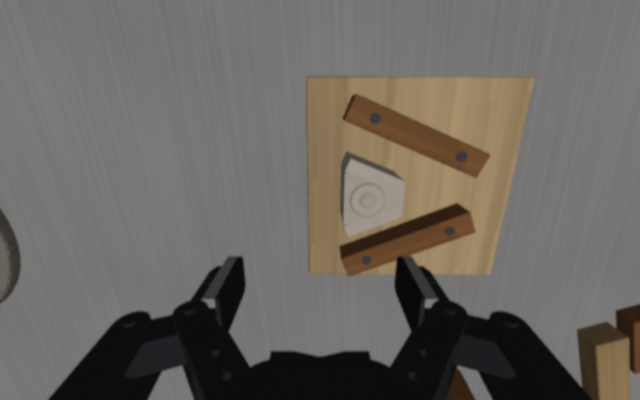

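The cast is flat in the mouth at board (-44.7, -0.3) mm with 0.1° yaw error, and the wrist view shows clearance to both rails. Next I'll turn the closed fingers across the channel, go in behind its back, and push most of the way at low force.

```bash
cat >> h.py <<'E'
ZP=.0925; QP=quat(by+np.pi/2)
def force(n=8):
    F=[]
    for _ in range(n): env.dwell(.02); F.append(st()['force'])
    F=np.mean(F,0); return np.array([*(F[:2]@RB),F[2]])
def tcpb():
    p=st()['tcp_pos']; return np.array([*((p[:2]-B)@RB*1e3),p[2]*1e3])
E
python3 - <<'E'
from h import *
y=-.0004
env.reach([*bw(-.105,y),.2],QP); env.grip(0.0,40)
env.movel([*bw(-.105,y),ZP],.12); env.dwell(.3)
b=force(15); np.save('bias.npy',b); print('bias',b,tcpb(),st()['opening'],st()['time'])
print('stop',env.movel([*bw(-.080,y),ZP],.025,stop_force=4)); print(force(4)-b,tcpb())
for x in(-.06,-.04,-.028):
    r=env.movel([*bw(x,y),ZP],.03,stop_force=4); print(x,r,(force(4)-b).round(2),tcpb().round(2),round(st()['time'],2))
    if r: break
E
```

```text
bias [-0.030974    0.22779985  0.02988611] [-104.99617483   -0.3932909    92.56687385] 0.00011213678312007597 13.8917
stop False
[-0.80221343 -0.50751973 -0.45377744] [-80.15220789  -0.45267111  92.4292372 ]
-0.06 False [ 0.09 -0.29 -0.41] [-59.9   -0.39  92.57] 15.99
-0.04 False [ 0.03 -0.17  0.15] [-39.9   -0.4   92.58] 16.88
-0.028 False [-0.04 -0.17  0.01] [-27.81  -0.42  92.54] 17.49
```

```bash
cat >> h.py <<'E'
def look(name,guess=(-.03,0)):
    im,d,c=snap('top'); cv2.imwrite(f'pics/{name}.png',im); W=world(c,d)
    r=fit(W,d,.05,.064,bw(*guess),by); return ((r[0][:2]-B)@RB*1e3).round(2),np.degrees(r[0][2]-by).round(2),r[2]
E
python3 - <<'E'
from h import *
b=np.load('bias.npy'); y=-.0004
im,d,c=snap('wrist'); cv2.imwrite('pics/w4.png',im)
print(look('t4',(.01,0)))
for x in np.arange(-.026,-.0125,.002):
    r=env.movel([*bw(x,y),ZP],.015,stop_force=3); f=st()['force']; print(round(x,4),r,np.r_[f[:2]@RB,f[2]].round(2),(force(3)-b).round(2),tcpb().round(2),round(st()['time'],2))
    if r: break
E
```

```text
Traceback (most recent call last):
  File "h.py", line 49, in look
    r=fit(W,d,.05,.064,bw(*guess),by); return ((r[0][:2]-B)@RB*1e3).round(2),np.degrees(r[0][2]-by).round(2),r[2]
  File "h.py", line 30, in fit
    n,l,s_,_=cv2.connectedComponentsWithStats(m.astype(np.uint8)); m=l==1+np.argmax(s_[1:,4])
                                                                          ~~~~~~~~~^^^^^^^^^^
ValueError: attempt to get argmax of an empty sequence
```

View pics/w4.png

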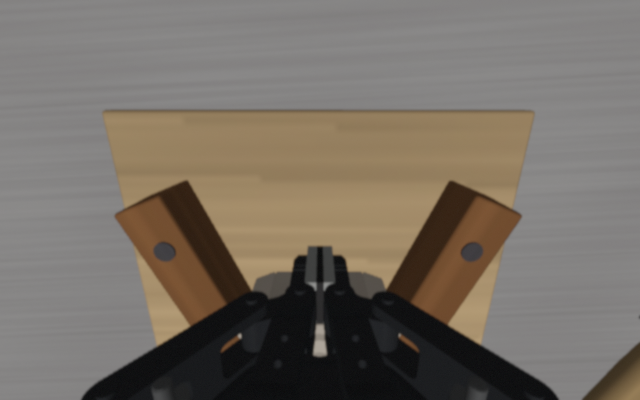

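Looking from the far side with image up towards the robot, the cast's shaded back spans (254–384, 285). It is centred behind the fingers at (320,280) and touching them. I'll go on towards the guides.

```bash
python3 - <<'E'
from h import *
b=np.load('bias.npy'); y=-.0004
for x in np.arange(-.026,-.0095,.002):
    r=env.movel([*bw(x,y),ZP],.015,stop_force=3); f=st()['force']; print(round(x,4),r,(np.r_[f[:2]@RB,f[2]]-b).round(2),(force(3)-b).round(2),tcpb().round(2),round(st()['time'],2))
    if r: break
E
```

```text
-0.026 False [ 0.44  0.17 -0.43] [-0.16  0.23 -0.76] [-25.92  -0.39  92.5 ] 17.93
-0.024 False [-0.1  -0.36 -0.99] [-0.1  -0.8  -0.43] [-23.95  -0.37  92.47] 18.26
-0.022 False [ 0.17 -0.19  0.34] [-0.76 -0.76 -0.64] [-21.77  -0.39  92.53] 18.59
-0.02 False [-0.39 -0.17 -0.31] [-0.16 -0.11 -0.13] [-19.77  -0.38  92.53] 18.93
-0.018 False [-0.2   0.05  0.78] [-0.03  0.14 -0.  ] [-17.78  -0.37  92.53] 19.26
-0.016 False [0.09 0.02 0.29] [ 0.06 -0.14 -0.15] [-15.81  -0.42  92.53] 19.59
-0.014 False [ 0.46 -0.25  0.32] [-0.16 -0.38 -0.6 ] [-13.78  -0.39  92.54] 19.93
-0.012 True [-0.29  0.49 -0.24] [ 0.24 -0.13 -0.55] [-13.43  -0.65  91.81] 20.18
```

```bash
cat >> h.py <<'E'
def step(x,y,n=6,v=.01):
    env.movel([*bw(x,y),ZP],v,stop_force=12)
    f=force(n)-np.load('bias.npy'); print(round(x*1e3,2),round(y*1e3,2),f.round(2),tcpb().round(2),round(st()['time'],2)); return f
E
python3 - <<'E'
from h import *
x,y=-.0136,-.0005
for i in range(14):
    f=step(x,y)
    if f[0]<-4: break
    if abs(f[1])>.7: y+=np.clip(5e-5*f[1],-2e-4,2e-4)
    x+=2e-4
np.save('xy.npy',[x,y])
E
```

```text
-13.6 -0.5 [ 0.11 -0.59 -0.17] [-13.65  -0.5   92.44] 20.53
-13.4 -0.5 [ 0.04 -0.39 -0.02] [-13.4   -0.48  92.5 ] 20.88
-13.2 -0.5 [ 0.4  -0.39 -0.05] [-13.2   -0.49  92.51] 21.23
-13.0 -0.5 [ 0.17 -0.4  -0.06] [-13.    -0.53  92.5 ] 21.58
-12.8 -0.5 [-0.06  0.11  0.17] [-12.8   -0.52  92.48] 21.93
-12.6 -0.5 [ 0.01 -0.57  0.25] [-12.62  -0.53  92.47] 22.28
-12.4 -0.5 [-0.96  0.24  0.27] [-12.6   -0.5   92.44] 22.63
-12.2 -0.5 [-2.82 -0.37  1.97] [-12.54  -0.52  92.45] 22.98
-12.0 -0.5 [-4.29 -1.    2.51] [-12.29  -0.61  92.42] 23.33
```

```bash
python3 - <<'E'
from h import *
x,y=-.0120,-.0006
for i in range(14):
    f=step(x,y,8)
    if f[0]<-7.5: break
    if abs(f[1])>.4: y+=np.clip(8e-5*f[1],-2e-4,2e-4)
    if abs(f[1])<1.2: x+=2e-4
np.save('xy.npy',[x,y])
E
```

```text
-12.0 -0.6 [-4.76 -0.55  2.59] [-12.26  -0.61  92.42] 23.72
-11.8 -0.64 [-5.44 -0.38  4.  ] [-12.21  -0.61  92.44] 24.1
-11.6 -0.64 [-6.24 -0.13  4.13] [-12.2   -0.62  92.42] 24.48
-11.4 -0.64 [-7.02 -0.38  5.  ] [-12.16  -0.59  92.42] 24.87
-11.2 -0.64 [-7.11 -0.14  5.5 ] [-12.19  -0.6   92.36] 25.25
-11.0 -0.64 [-7.84 -0.17  5.75] [-12.13  -0.61  92.36] 25.63
```

It is bearing now: x stands still at -12.15 mm and the sideways force is about 0. There is an unwanted vertical load of 5.7 N, so I'll ease z and see whether that is only friction.

```bash
sed -i 's/def step(x,y,n=6,v=.01):/def step(x,y,n=6,v=.01,ZP=ZP):/' h.py; python3 - <<'E'
from h import *
x,y=-.0110,-.00065
for z in(.0927,.0929,.0931,.0933,.0935):
    f=step(x,y,8,ZP=z)
    if f[2]<1: break
print(st()['torque'])
im,d,c=snap('top'); cv2.imwrite('pics/t5.png',cv2.resize(im[130:255,235:375],None,fx=5,fy=5,interpolation=cv2.INTER_CUBIC))
E
```

```text
-11.0 -0.65 [-6.93 -0.25  3.83] [-12.13  -0.62  92.38] 26.02
-11.0 -0.65 [-6.55 -0.22  1.84] [-12.14  -0.61  92.38] 26.4
-11.0 -0.65 [-5.77  0.16  0.02] [-12.14  -0.6   92.43] 26.78
[0.07072186 1.07928733 0.036643  ]
```

View pics/t5.png

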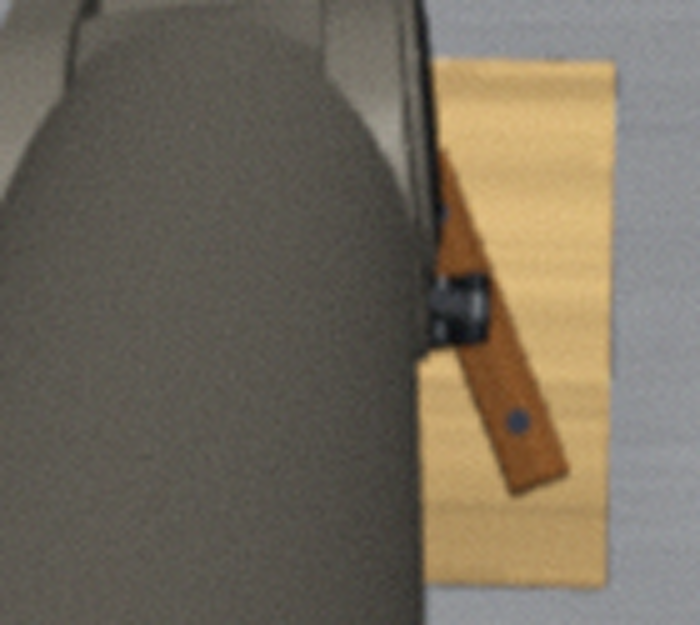

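The vertical load was only back-face friction and is now gone. The top view is blocked by the arm, so the force readings decide. I'll raise the push to 10 N with the side and vertical forces trimmed to zero, hold it, then withdraw straight back.

```bash
python3 - <<'E'
from h import *
b=np.load('bias.npy')
x,y,z=-.0110,-.00065,.0931
f=force(6)-b; good=0
for i in range(20):
    x+=np.clip((10+f[0])/4*.6e-3,-3e-4,5e-4)
    if abs(f[1])>.25: y+=np.clip(5e-5*f[1],-1e-4,1e-4)
    z+=np.clip(7e-5*f[2],-2e-4,2e-4)
    f=step(x,y,8,ZP=z)
    good=good+1 if abs(f[0]+10)<.5 and abs(f[1])<.4 and abs(f[2])<1.2 else 0
    if good>=2: break
print('hold')
t0=st()['time']
while st()['time']-t0<1.5: print((force(10)-b).round(2),tcpb().round(2))
np.save('xyz.npy',[x,y,z]); print(st()['time'])
E
```

```text
-10.5 -0.65 [-7.18 -0.02  1.88] [-12.07  -0.61  92.4 ] 27.32
-10.08 -0.65 [-8.15 -0.44  2.08] [-12.05  -0.62  92.43] 27.7
-9.8 -0.67 [-8.61  0.11  1.89] [-12.02  -0.63  92.43] 28.08
-9.59 -0.67 [-8.87  0.24  1.5 ] [-11.99  -0.61  92.43] 28.47
-9.42 -0.67 [-8.84  0.18  0.58] [-11.97  -0.6   92.46] 28.85
-9.25 -0.67 [-9.29 -0.06  1.1 ] [-11.95  -0.58  92.46] 29.23
-9.14 -0.67 [-9.51  0.31  0.34] [-11.95  -0.62  92.46] 29.62
-9.07 -0.66 [-9.46  0.38  0.82] [-11.94  -0.6   92.46] 30.0
-8.99 -0.64 [-9.47  0.14  0.34] [-11.93  -0.6   92.49] 30.38
-8.91 -0.64 [-9.63  0.47  0.43] [-11.92  -0.62  92.47] 30.77
-8.85 -0.61 [-9.56 -0.21  0.22] [-11.9   -0.62  92.46] 31.15
-8.78 -0.61 [-9.89 -0.03  0.35] [-11.9   -0.62  92.5 ] 31.53
hold
[-10.27   0.39   0.39] [-11.94  -0.64  92.46]
[-10.22  -0.03   0.42] [-11.89  -0.64  92.49]
[-9.94 -0.02  0.37] [-11.92  -0.6   92.48]
[-9.72  0.19  0.32] [-11.93  -0.61  92.47]
[-10.11   0.05   0.53] [-11.91  -0.62  92.47]
[-10.06   0.2    0.62] [-11.91  -0.61  92.48]
[-10.07  -0.     0.34] [-11.89  -0.61  92.49]
[-9.82 -0.01  0.49] [-11.9   -0.6   92.49]
[-9.99  0.17  0.44] [-11.91  -0.59  92.47]
[-10.23   0.13   0.58] [-11.92  -0.61  92.48]
33.2
```

10.0 N held for over 1.5 s with sideways force about 0.1 N. Now I'll withdraw and check.

```bash
python3 - <<'E'
from h import *
x,y,z=np.load('xyz.npy')
env.movel([*bw(-.013,y),z],.01); env.movel([*bw(-.06,y),z],.08); env.movel([*bw(-.09,y),.22],.15)
env.reach([*bw(-.06,y),.25],quat(by)); env.dwell(.2)
im,d,c=snap('wrist'); W=world(c,d); cv2.imwrite('pics/w6.png',im[50:330,230:600].repeat(2,0).repeat(2,1))
print(fit(W,d,.05,.066,bw(.026,0),by),'by',by)
r=fit(W,d,.05,.066,bw(.026,0),by)[0]; print((r[:2]-B)@RB,np.degrees(r[2]-by))
m=(d>0)&(W[...,2]>.05)&(W[...,2]<.066)&(np.hypot(W[...,0]-r[0],W[...,1]-r[1])<.035)
A=np.c_[W[m][:,:2]-r[:2],np.ones(m.sum())]; k=np.linalg.lstsq(A,W[m][:,2],rcond=None)[0]; print('top plane slope deg',np.degrees(k[:2]),'z',k[2])
print(st()['time'],st()['force'])
E
```

```text
(array([ 0.6048552 ,  0.03361234, -0.0503354 ,  0.        ]), np.float64(0.7071190171405135), np.int64(3347)) by -0.05113814708343386
[ 0.02642746 -0.00073777] 0.045993741777726346
top plane slope deg [-0.28977568 -0.21263572] z 0.056658104999904466
37.0667 [-0.09177364  0.55557522  0.05471043]
```

View pics/w6.png

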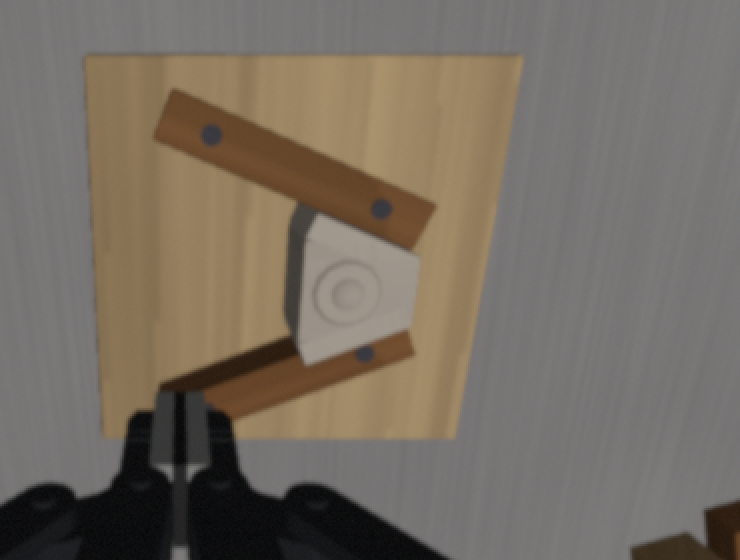

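The wrist view shows the cast between the rails with both sides against them. It lies flat (top at 56.7 mm, slope 0.3° or less), aligned to 0.05° and on the midline.

```bash
python3 -c "
from h import *
job.job_done(); print(st()['time'])"
```

```text
the job is handed in; nothing more can be done
the job is handed in; nothing more can be done
```

The keystone is home between the guides, lying flat, and the job is handed in at about 37 s of the 64 s allowed.

- **Placing:** I gripped it nose to back at 30 N and set it down nose-first in the wide mouth. I then pushed it in with the closed fingers on the middle of its back until both sides bore.
- **Bedding:** I held 9.7–10.3 N for more than 1.5 s. Sideways load on the pusher was at most 0.4 N, typically about 0.1 N, and vertical load was about 0.4 N. I then withdrew the fingers straight back.
- **Last check:** The wrist camera put the keystone's centre 26.4 mm beyond the board's centre and 0.7 mm off its middle line, with 0.05° yaw error. Its top was at 56.7 mm (57 expected), with a slope of 0.3° or less. Both sides look snug against the guides.

- **Load during the push:** A friction load of up to 5.8 N downward built up on the back early in the push. I relieved it before bedding.
- **Home position:** Home was felt about 1.7 mm farther in than my first estimate from the top view, within the camera's tolerance.
- **Not checked by camera:** The arm blocked the top view while pushing. I did not look again at the bowl, jar and brush after the push, but the arm's path stayed clear of them.

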